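# Clamp a glass culture flask in the microscope's flask holder with the ratchet knob

## Robot

A 6-joint arm with a two-finger parallel gripper is mounted at the origin on the work surface. World frame = base frame: x ahead of the robot, y to its left, z up, the work surface at z = 0. Lengths are in m, angles in degrees, forces in N, time in s.
With the tool pointing down it reaches from about 0.4 to 0.825 m from the base axis. Payload 7 kg.
Tool frame: the origin (TCP) lies between the finger pads; the fingertips stand 22 mm ahead of it and the grasp point (between the pads) lies 3 mm ahead of it; z points along the fingers, y is the direction in which the jaws open and shut (so a half turn about z gives the same grasp; the last joint's range is limited). The gripper opens to 88 mm and grips with 3 to 60 N. Pads are 19 mm wide; open, the fingers measure 130 mm over their backs; the gripper's body (78 mm by 193 mm) begins 47 mm behind the grasp point.
Start: joints at [-48.295, 20.546, 0.682, 0, -70.136, -16.507], TCP at [0.287, -0.611, 0.249] pointing down, gripper open.
Joint ranges: [-176.03, 176.03], [-82.01, 121.73], [-58.28, 71.71], [-173.87, 95.51], [-174.79, -0.11], [-173.66, 173.66]. Speed limits (degrees/s): [136.94, 136.94, 172.46, 180, 180, 180].

## Interface

Orientations are given as [roll, pitch, yaw] about the fixed x, y, z axes, in that order (R = Rz(yaw) Ry(pitch) Rx(roll)).
In Python, from plant import telemetry, cams, r gives the robot as it stands.
- The arm moves only by the tool carry_out, never from a script. Its argument "commands" is one flat list of numbers, 5 for each row, row after row: the shift along the world's x, y, z as a fraction of full scale, then the turn about the world's z as a fraction of full scale, then the gripper's target within -1 to 1 (shut at 1, half-way at 0, fully open at -1). In form: [x, y, z, turn, claw, x, y, z, turn, claw, ...]. A call has 1 to 8 rows; each row shifts and turns the commanded pose from where the row before left it; what a row does not reach is not made up. Full scale, the value 1, is 0.04 m for a shift and 4 degrees for a turn. A row lasts 1/10 s, in which the tool goes at most 50 mm and 8.59 degrees, less where a joint would pass 70% of its speed; a pose out of reach is approached as far as the arm can. A call with a number of a shift or a turn outside -1 to 1 is refused whole. A call with a gripper value outside its range is refused whole. The fingers move at their own pace and stop on an object; "grip_force" is the grip in N (left out, the last holds). Time passes only in rows, so rows that do not move let the fingers close. It gives the time, the measured TCP pose, the force and the opening at its end, in the units of the state.
- telemetry.get_state(): the state, without advancing time (a new reading comes with each control period).
- cams.capture(name): name is "scene" or "top" or "wrist"; returns a dict with "frame" (384x512x3 uint8, red, green, blue), "camera_matrix" (3x3 intrinsics, pixels), "camera_from_world" (4x4, takes a point from world to camera coordinates); the wrist camera has in their place "mount" (4x4, takes a point from camera to tool coordinates, whose origin is the TCP and whose axes are the flange's). Camera axes: x right, y down, z forward; pixel columns grow to the right and rows downward; lengths in m; the calibration is good to about 2 mm. A picture is of the moment at which its call begins: read the wrist's pose just before it. There is no depth.
- r.close_job(): hands the job in, once; it reports no verdict.
The state is a dict: "time_s": time; "joints": joint angles; "qd": joint speeds; "joint_torque": joint torques, N m; "tcp_pos": TCP position; "eef_rot": TCP orientation; "contact_force": force on the tool from outside, world axes, zero at the start; "moment": the same for the moment, N m; "gripper_width": finger opening in m.
Only numpy, scipy, OpenCV 4.12 (cv2) and the standard library are available. Lean on these libraries where they do the work, as an engineer would, in place of code of your own. Each camera call takes 0.05 s, during which the arm holds its last target. There are 200 camera calls.

## Task

Lay the glass culture flask gently and level on the bed of the flask holder, with its capped neck in the slot of the sliding fork and its flat end towards the fixed stop, and let go of it; it is thin glass, so hold it with a light grip and set it down softly, without dropping or pressing it. Then turn the holder's ratchet knob clockwise, in as many grips as it takes, until the fork holds the flask against the stop and the knob slips, and stop within a quarter turn of slipping. Leave the other things on the bench where they are.

Things in the scene. Friction and masses are not known exactly. Their poses are not given: they have to be found in the camera images.
- flask: Flat culture flask of thin clear glass lying on its broad side, white screw cap on a short neck at one end; loose, 110 to 210 g. Glass body 84 x 56 x 28 mm high. Origin: centre of the body's underside, x along the length towards the neck, z up: flat end at x = -42, shoulders at +42 mm. Grip it across the 56 mm, near the origin. Breaks above 50 N of grip on each side. Keep it within 20 degrees of level.
- flask_cap (a point): Centre of the outer end of the flask's cap: 82 mm along +x from the flask's origin, 14 mm above its underside. Cap 26 mm thick and 22 mm long, neck 20 mm thick. The glass breaks if knocked or pressed on the bed with more than 40 N.
- holder: Flask holder, fixed on the bench: grey deck 235 x 96 mm on feet. Origin on the bench below the flask's place; x from the fixed stop towards the sliding fork, z up. Laid in, the flask points the same way (neck to +x), within 12 mm of the line y = 0, on the bed between stop and fork; its origin may be laid at x = -26 to +30 mm, best -12; tight against the stop it is at -20. The knob is on the -y side.
- stop_face (a point): Middle of the fixed stop's face, at the bed's height, x = -62 mm in the holder's frame. The stop is a steel bar 74 mm wide and 26 mm high; the flask's flat end goes against it.
- bed: The holder's bed, a flat white plate 130 x 70 mm fixed on the deck, on which the flask rests. Its top is 30 mm above the bench; origin 4 mm below its top.
- fork: Sliding fork of the holder: two steel pads 18 mm wide, 29 mm high above the bed, with a slot 38 mm wide between them, open above, for neck and cap. Origin: middle of the pressing face at bed height. The face starts at x = +60 to +75 mm in the holder's frame and ends at about +22 mm, on the flask's shoulders. Clockwise turning closes it 15 mm a radian; its pads are sprung, 2.5 N/mm.
- knob_grip (a point): Grip point of the ratchet knob on its vertical axis, 82 mm above the bench, at x = 60, y = -85 mm in the holder's frame. Bare metal disc 54 mm across with an upright bar 54 long, 16 thick, 30 mm high (66 to 96 mm above the bench), pinched across the 16 mm; x lies along the bar and turns with it. 2.7 to 4 rad of turning (0.16 N m, more at the end) make it tight, so regrip; then it slips at 0.33 N m.
- knob (a joint): How far the ratchet has slipped, rad, positive clockwise; near 0 until the fork is tight (pressing about 11 N; it stays pressed when the knob is let go). Tight is more than 0.2; it must not pass 1.6.
- dishes: Two stacked petri dishes, 90 mm across, 31 mm high; origin under the centre. Leave alone.
- mouse: Grey computer mouse 100 x 58 x 35 mm; origin under the centre. Leave alone.
- medium: Round jar of medium, 56 mm across, 85 mm high, with a white cap; origin under the centre. Leave alone.
- marker: Marker pen, 120 mm long, 18 mm thick, lying on the bench; origin under its middle. Leave alone.
There are look-alikes about, which are no part of the job. What is shaped like the flask but green or purple is not meant.

How it is judged:
By the outcome, as a careful person would: the job done as asked, in the order asked, and still so for the second after the job is handed in, with the robot touching nothing.
It also fails if it takes over 72 s, if anything falls off the work surface, if the arm or the gripper's body presses on something with over 40 N, if the wrist force passes 120 N, or if a joint passes its speed limit or range.

## Working session

There is one attempt and no reset: what is moved stays moved. The work goes in short steps, Python scripts to look and compute and a tool call to move; the robot and the scene stay as the last step left them, time stands still between calls to the robot, and variables do not carry over. Pictures are saved under pics/ and viewed, about 8 in all and at most 12, crops included, and the job is handed in when it is done.

Besides the shell and the picture viewer there is one more tool, called after ">>>" by a JSON object that holds its "name" and its "arguments", one argument or row to a line. carry_out: Moves the arm, as the interface text tells. Shift numbers are shares of 0.04 m and turn numbers shares of 4 degrees, none past 1 either way. Its arguments: {"type":"object","properties":{"commands":{"type":"array"},"grip_force":{"type":"number"}},"required":["commands"]}

```bash
ls; mkdir -p pics; python3 - <<'E'
from plant import telemetry,cams
import cv2,numpy as np
s=telemetry.get_state();print(s)
a=[]
for n in("scene","top"):
    c=cams.capture(n);f=c["frame"][:,:,::-1];cv2.imwrite(f"pics/{n}0.png",f);np.savez(f"pics/{n}0.npz",**c);print(n,c["camera_matrix"],c["camera_from_world"])
    cv2.imwrite(f"pics/{n}0b.png",cv2.resize(f,(800,600),interpolation=cv2.INTER_CUBIC))
E
```

```text
pics
{'time_s': 0.0, 'joints': array([-4.82929744e+01,  2.05913032e+01,  6.32732383e-01, -2.05425917e-02,
       -7.01359119e+01, -1.65078396e+01]), 'qd': array([ 0.09127474,  0.04271459,  0.00444838,  0.00207269,  0.02395417,
       -0.0522643 ]), 'joint_torque': array([ 4.85823675e-04, -5.82714200e+01,  2.93064612e+01,  6.99748233e+00,
        6.93586378e-03, -1.56536134e-04]), 'tcp_pos': array([ 0.28718232, -0.61034784,  0.24761491]), 'eef_rot': array([ 1.79903924e+02, -8.33434043e-03, -1.54807803e+02]), 'contact_force': array([-0.80520637, -0.7778145 , -0.37271807]), 'moment': array([ 0.01210502,  0.02021604, -0.00826002]), 'gripper_width': 0.08786583883217647}
scene [[438.38702424   0.         255.57709369]
 [  0.         438.38702424 196.41839945]
 [  0.           0.           1.        ]] [[-0.26833899  0.9633201  -0.00292798  0.22283106]
 [ 0.81855146  0.22640812 -0.52793263 -0.35185583]
 [-0.5079052  -0.14406162 -0.8492812   1.57027868]
 [ 0.          0.          0.          1.        ]]
top [[349.48126303   0.         259.44238212]
 [  0.         349.48126303 195.85444135]
 [  0.           0.           1.        ]] [[-0.02287613 -0.99955563 -0.01911087 -0.09697659]
 [-0.99178402  0.02509656 -0.12543771  0.50066735]
 [ 0.12586159  0.01608433 -0.99191741  0.91809237]
 [ 0.          0.          0.          1.        ]]
```

View pics/top0b.png

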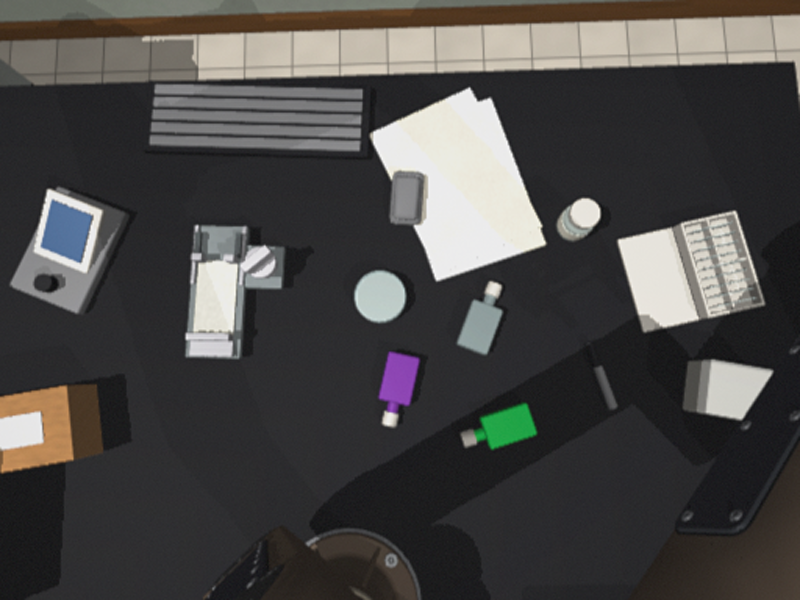

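View pics/scene0b.png

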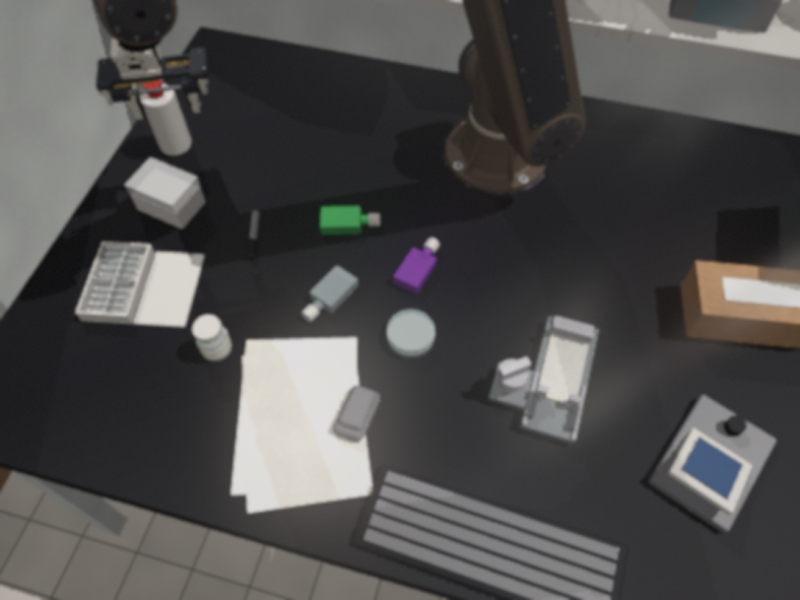

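The clear flask with the white cap is at (480,325) in the top view. The purple one at (400,380) and the green one at (500,430) are look-alikes. I'll confirm this in an enlarged crop next to the holder.

```bash
cat > h.py <<'E'
import numpy as np,cv2
from plant import telemetry,cams
def ray(c,uv):
    T=np.array(c["camera_from_world"]);R,t=T[:3,:3],T[:3,3];K=c["camera_matrix"]
    return -R.T@t, R.T@np.linalg.solve(K,[uv[0],uv[1],1])
def at(c,uv,z):
    o,d=ray(c,uv);return o+d*(z-o[2])/d[2]
def proj(c,p):
    T=np.array(c["camera_from_world"]);q=c["camera_matrix"]@(T[:3,:3]@np.array(p)+T[:3,3]);return q[:2]/q[2]
def wrist(name):
    s=telemetry.get_state();c=dict(cams.capture("wrist"))
    from scipy.spatial.transform import Rotation as Ro
    B=np.eye(4);B[:3,:3]=Ro.from_euler("xyz",s["eef_rot"],degrees=True).as_matrix();B[:3,3]=s["tcp_pos"]
    c["camera_from_world"]=np.linalg.inv(B@c["mount"]);np.savez(f"pics/{name}.npz",**c)
    cv2.imwrite(f"pics/{name}.png",cv2.resize(c["frame"][:,:,::-1],(800,600),interpolation=cv2.INTER_CUBIC))
    return c
def load(n): return dict(np.load(f"pics/{n}.npz"))
E
python3 - <<'E'
from h import *
f=load("top0")["frame"][:,:,::-1]
a=f[135:235,110:190];b=f[165:265,270:350]
cv2.imwrite("pics/crop1.png",cv2.resize(np.hstack([a,b]),None,fx=5,fy=5,interpolation=cv2.INTER_CUBIC))
E
```

```text
(no output)
```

View pics/crop1.png

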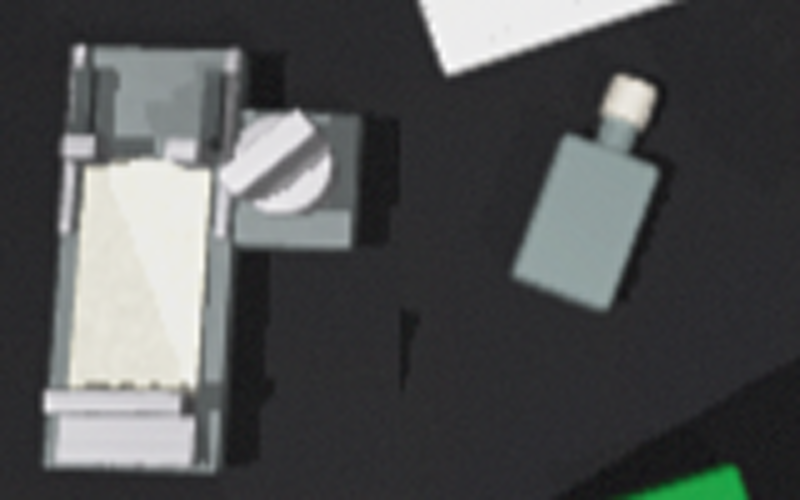

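```bash
python3 - <<'E'
from h import *
c=load("top0");print("cam",ray(c,(0,0))[0])
B=lambda x,y:(270+(x-400)/5-.4,165+y/5-.4)
A=lambda x,y:(110+x/5-.4,135+y/5-.4)
P=[at(c,B(*p),.028)[:2] for p in[(570,135),(657,170),(607,310),(513,275)]]
print(np.round(P,4),[np.linalg.norm(P[i]-P[i-1]).round(4) for i in range(4)])
cap=at(c,B(632,75),.02);print("cap end",cap)
print("ctr",np.mean(P,0), "dir",np.degrees(np.arctan2(*((P[0]+P[1]-P[2]-P[3])[::-1]))))
for n,p,z in[("bed",(85,168),.03),("bed",(210,168),.03),("bed",(197,385),.03),("bed",(68,385),.03),("deck",(45,468),.02),("deck",(218,470),.02),("deckTL",(72,47),.02),("deckTR",(240,50),.02),("stoptop",(45,390),.056),("stoptop",(190,390),.056),("padL",(62,157),.059),("padL2",(95,157),.059),("padR",(165,157),.059),("padR2",(197,157),.059),("bar",(303,110),.096),("bar",(320,132),.096),("bar",(240,198),.096),("bar",(222,175),.096)]:
    print(n,at(c,A(*p),z).round(4))
E
```

```text
cam [ 0.37878286 -0.12426543  0.97162107]
[[ 0.5071 -0.2293]
 [ 0.4868 -0.2756]
 [ 0.4118 -0.2455]
 [ 0.4318 -0.1957]] [np.float64(0.0825), np.float64(0.0506), np.float64(0.0808), np.float64(0.0536)]
cap end [ 0.54068121 -0.26553441  0.02      ]
ctr [ 0.45939844 -0.23652223] dir -22.981176944831706
bed [0.5846 0.2564 0.03  ]
bed [0.5827 0.1869 0.03  ]
bed [0.4627 0.1921 0.03  ]
bed [0.4645 0.2627 0.03  ]
deck [0.4201 0.2783 0.02  ]
deck [0.4168 0.1831 0.02  ]
deckTL [0.6565 0.2696 0.02  ]
deckTR [0.6521 0.1743 0.02  ]
stoptop [0.4597 0.2642 0.056 ]
stoptop [0.4579 0.187  0.056 ]
padL [0.5846 0.2572 0.059 ]
padL2 [0.5841 0.2394 0.059 ]
padR [0.5831 0.2016 0.059 ]
padR2 [0.5826 0.1844 0.059 ]
bar [0.5976 0.1174 0.096 ]
bar [0.5858 0.1085 0.096 ]
bar [0.5524 0.1494 0.096 ]
bar [0.5646 0.1588 0.096 ]
```

```bash
python3 - <<'E'
from h import *
c=load("scene0");k=.64
b=at(c,(178*k,148*k),0);print(b)
for h in(.1,.15,.2,.25):print(h,proj(c,[b[0],b[1],h])/k)
print("tcp",proj(c,[.287,-.611,.249])/k,proj(c,[.287,-.611,.227])/k)
f=c["frame"][:,:,::-1]
cv2.imwrite("pics/b.png",cv2.resize(f[0:150,50:200],(600,600),interpolation=cv2.INTER_CUBIC))
for uv in[(320*k,285*k),(350*k,295*k)]:print(at(c,uv,.028))
print(proj(c,[.459,-.2365,.028])/k,proj(c,[.575,.1335,.096])/k)
E
```

```text
[ 0.17846211 -0.71235108  0.        ]
0.1 [165.31176906 114.83585268]
0.15 [158.41214534  96.80180688]
0.2 [151.09764565  77.68336977]
0.25 [143.32969022  57.37970257]
tcp [165.84628436 103.30304931] [169.18537616 112.21372932]
[ 0.46798874 -0.26278852  0.028     ]
[ 0.47457163 -0.19879001  0.028     ]
[334.14573601 284.29799752] [513.85927101 364.12077171]
```

View pics/b.png

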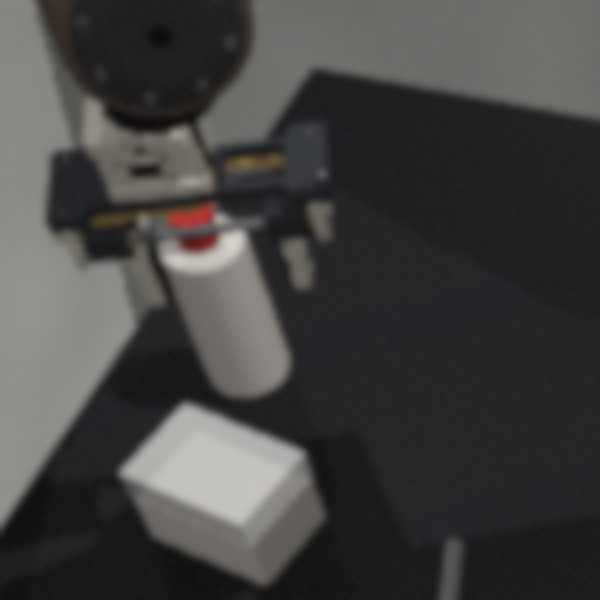

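The white bottle behind the gripper stands at about (0.18, -0.71) and is roughly 0.19 m tall. I'll move away from it, towards the flask.

>>> {"name": "carry_out", "arguments": {
  "commands": [0.2, 0.6, 0, -1, -1, 0.36, 0.8, 0, -1, -1, 0.36, 0.8, 0, -1, -1, 0.36, 0.8, 0, -1, -1, 0.36, 0.8, 0, -1, -1, 0.36, 0.8, 0, -1, -1, 0.36, 0.8, 0, -1, -1, 0.36, 0.8, 0, -1, -1]
}}

```text
time_s: 0.9
tcp_pos: [0.3963, -0.3613, 0.2483]
eef_rot: [180.0, -0.0, 173.0]
contact_force: [-0.3, -0.3, -0.2]
gripper_width: 0.0878
```

>>> {"name": "carry_out", "arguments": {
  "commands": [0.36, 0.8, -0.25, -1, -1, 0.36, 0.8, -0.25, -1, -1, 0.36, 0.8, -0.25, -1, -1, 0.36, 0.75, -0.25, -1, -1, 0.5, 0.6, -0.25, 0, -1, 0, 0, 0, 0, -1, 0, 0, 0, 0, -1]
}}

```text
time_s: 1.6
tcp_pos: [0.4737, -0.2122, 0.1981]
eef_rot: [-180.0, -0.1, 157.3]
contact_force: [-0.2, -0.2, 0.2]
gripper_width: 0.0876
```

```bash
python3 - <<'E'
from h import *
c=wrist("w1");s=telemetry.get_state();print(s["joints"].round(1))
k=.64
d=np.radians(-22.5);x=np.array([np.cos(d),np.sin(d),0]);y=np.array([-x[1],x[0],0]);o=np.array([.459,-.2365,.028])
for a,b in[(-.042,-.028),(-.042,.028),(.042,.028),(.042,-.028),(.082,0)]:print(proj(c,o+a*x+b*y)/k)
E
```

```text
[  -2.5    8.2  -22.9    0.   -58.9 -110.3]
[323.03299461 218.14819697]
[400.86247608 217.82019862]
[401.28018798 328.28836136]
[328.7035264  328.55230154]
[366.29504196 375.9316377 ]
```

View pics/w1.png

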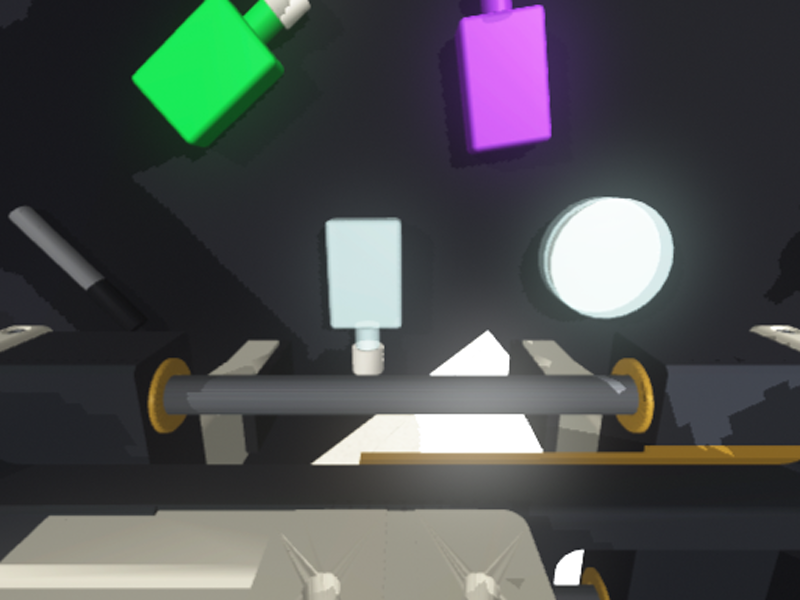

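The flask's corners match the prediction within 2 px: (327,219), (401,219), (401,328) and (331,328), with the cap end at (368,375). The bench around it is clear, so I'll go down and grip lightly.

>>> {"name": "carry_out", "arguments": {
  "commands": [-0.18, -0.3, -0.5, 0, -1, -0.19, -0.3, -0.7, 0, -1, 0, 0, -0.8, 0, -1, 0, 0, -0.8, 0, -1, 0, 0, -0.6, 0, -1, 0, 0, -0.5, 0, -1, 0, 0, -0.3, 0, -1, 0, 0, 0, 0, -1],
  "grip_force": 12
}}

```text
time_s: 2.45
tcp_pos: [0.4577, -0.2373, 0.0294]
eef_rot: [-180.0, -0.1, 157.1]
contact_force: [-0.7, -0.2, 1.1]
gripper_width: 0.0876
```

>>> {"name": "carry_out", "arguments": {
  "commands": [0, 0, -0.05, 0, 0.0, 0, 0, 0, 0, 0.2, 0, 0, 0, 0, 0.4, 0, 0, 0, 0, 0.4, 0, 0, 0, 0, 0.4, 0, 0, 0, 0, 0.4]
}}

```text
time_s: 3.05
tcp_pos: [0.4593, -0.2367, 0.0291]
eef_rot: [180.0, 0.1, 157.2]
contact_force: [-0.5, 2.1, 5.9]
gripper_width: 0.056
```

>>> {"name": "carry_out", "arguments": {
  "commands": [0, 0, 0.1, 0, 0.4, 0, 0, 0.2, 0, 0.4, 0, 0, 0.4, 0, 0.4, 0, 0, 0.4, 0, 0.4, 0, 0, 0, 0, 0.4, 0, 0, 0, 0, 0.4]
}}

```text
time_s: 3.65
tcp_pos: [0.4589, -0.2367, 0.0727]
eef_rot: [180.0, 0.0, 157.2]
contact_force: [0.0, -0.1, -1.6]
gripper_width: 0.0559
```

```bash
python3 - <<'E'
from h import *
s=telemetry.get_state();print(s["tcp_pos"],s["contact_force"],s["moment"],s["gripper_width"])
E
```

```text
[ 0.45894851 -0.23666277  0.07273361] [ 0.00549934 -0.14443809 -1.64839084] [-0.08267872 -0.01733338 -0.00344653] 0.05592486482382075
```

>>> {"name": "carry_out", "arguments": {
  "commands": [0, 0.15, 0.4, 0, 0.4, 0, 0.35, 0.6, 0, 0.4, 0, 0.6, 0.6, 0.5, 0.4, 0.1, 0.8, 0.6, 0.5, 0.4, 0.1, 0.9, 0.3, 0.5, 0.4, 0.1, 0.9, 0, 0.5, 0.4, 0.1, 0.9, 0, 0.5, 0.4, 0.1, 0.9, 0, 0.5, 0.4]
}}

```text
time_s: 4.45
tcp_pos: [0.4783, -0.0154, 0.1718]
eef_rot: [-180.0, -0.1, 169.3]
contact_force: [0.5, -0.8, -1.1]
gripper_width: 0.0556
```

>>> {"name": "carry_out", "arguments": {
  "commands": [0.1, 0.9, 0, 0.5, 0.4, 0.1, 0.9, 0, 0.5, 0.4, 0.1, 0.9, 0, 0.5, 0.4, 0.1, 0.9, 0, 0.5, 0.4, 0.1, 0.9, 0, 0.2, 0.4, 0.1, 0.9, 0, 0, 0.4, 0.1, 0.5, 0, 0, 0.4, 0, 0.1, 0, 0, 0.4]
}}

```text
time_s: 5.25
tcp_pos: [0.507, 0.225, 0.1714]
eef_rot: [-179.9, -0.1, 178.1]
contact_force: [-0.3, -0.6, -2.4]
gripper_width: 0.0561
```

>>> {"name": "carry_out", "arguments": {
  "commands": [0, 0, -0.3, 0, 0.4, 0, 0, -0.3, 0, 0.4, 0, 0, 0, 0, 0.4, 0, 0, 0, 0, 0.4]
}}

```text
time_s: 5.65
tcp_pos: [0.5067, 0.2221, 0.1479]
eef_rot: [-179.9, -0.1, 177.9]
contact_force: [0.9, 0.5, -1.8]
gripper_width: 0.056
```

```bash
python3 - <<'E'
from h import *
c=wrist("w2");s=telemetry.get_state();print(s["joints"].round(1),s["tcp_pos"],s["eef_rot"],s["contact_force"])
k=.64
d=np.radians(-2);x=np.array([np.cos(d),np.sin(d),0]);y=np.array([-x[1],x[0],0]);o=np.array([.519,.222,0])
for n,a,b,h in[("stopL",-.062,.037,.056),("stopR",-.062,-.037,.056),("padfaceL",.065,.037,.059),("padR",.065,-.037,.059),("knob",.06,-.085,.096)]:print(n,proj(c,o+a*x+b*y+[0,0,h])/k)
E
```

```text
[  44.    14.2  -22.5    0.   -53.3 -136. ] [0.5070012  0.22244971 0.14847913] [-1.79976082e+02 -1.21544163e-02  1.77951290e+02] [-0.88051541  0.106258   -1.95039197]
stopL [470.85468686 223.18067301]
stopR [333.11778936 223.40596353]
padfaceL [462.88819302 434.52213634]
padR [341.38729077 434.57915558]
knob [239.22185021 467.19642328]
```

View pics/w2.png

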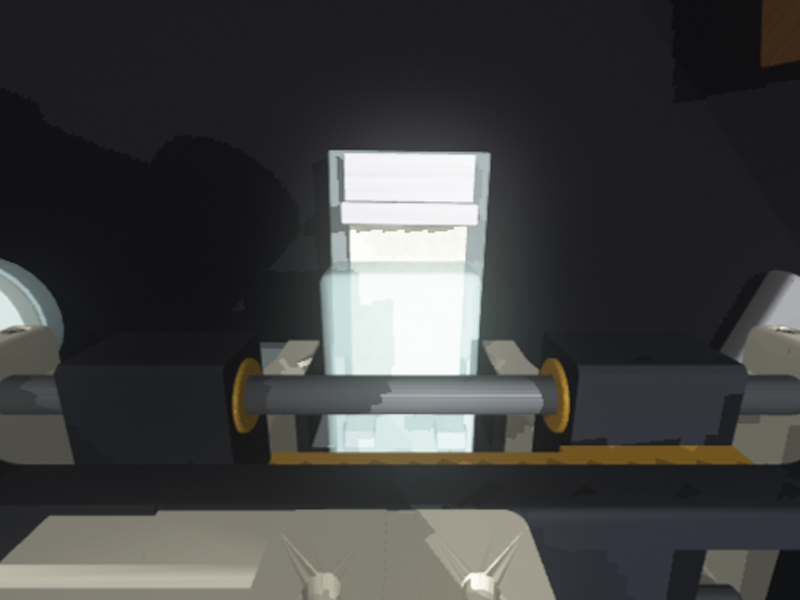

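The stop's front edge is at row 224 (predicted 223) and spans columns 341 to 477. That puts the holder about 2–3 mm further +y than estimated. I'll shift +2 mm and lower.

>>> {"name": "carry_out", "arguments": {
  "commands": [0, 0.05, -0.3, 0, 0.4, 0, 0, -0.5, 0, 0.4, 0, 0, -0.5, 0, 0.4, 0, 0, -0.3, 0, 0.4, 0, 0, -0.2, 0, 0.4, 0, 0, -0.1, 0, 0.4, 0, 0, 0, 0, 0.4, 0, 0, 0, 0, 0.4]
}}

```text
time_s: 6.5
tcp_pos: [0.5074, 0.2256, 0.0731]
eef_rot: [180.0, 0.0, 178.0]
contact_force: [0.3, 0.1, -2.5]
gripper_width: 0.0555
```

```bash
python3 - <<'E'
from h import *
s=telemetry.get_state();print(s["tcp_pos"],s["contact_force"])
c=cams.capture("scene");f=c["frame"][:,:,::-1]
cv2.imwrite("pics/s2.png",cv2.resize(f[185:295,290:410],(720,660),interpolation=cv2.INTER_CUBIC)[:600])
E
```

```text
[0.50736294 0.22557025 0.07314286] [ 0.27174612  0.12877255 -2.5181882 ]
```

View pics/s2.png

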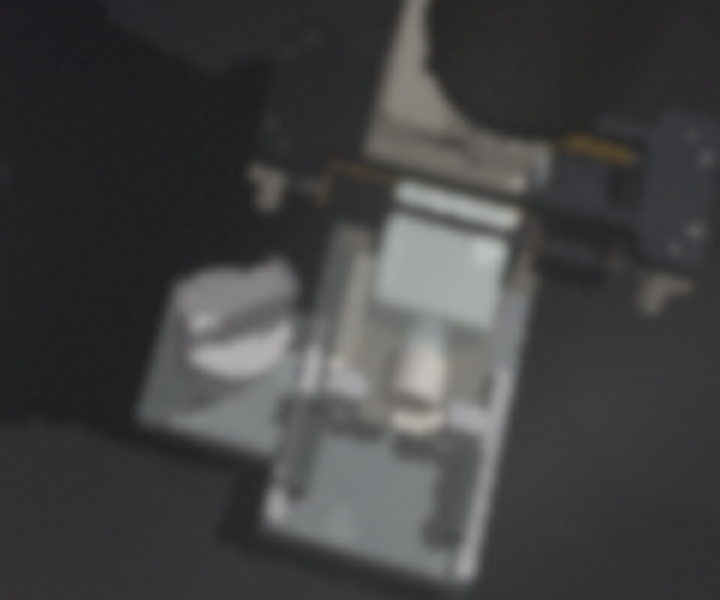

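The cap (columns 393–443) sits between the pads (slot columns 367–447), about 2–4 mm towards +y. I'll nudge back a little and set it down slowly.

>>> {"name": "carry_out", "arguments": {
  "commands": [0, -0.05, -0.1, 0, 0.4, 0, 0, -0.1, 0, 0.4, 0, 0, -0.06, 0, 0.4, 0, 0, 0, 0, 0.4, 0, 0, 0, 0, 0.4]
}}

```text
time_s: 7.05
tcp_pos: [0.507, 0.2232, 0.0621]
eef_rot: [-180.0, -0.0, 178.0]
contact_force: [-0.3, -0.4, -2.2]
gripper_width: 0.0558
```

>>> {"name": "carry_out", "arguments": {
  "commands": [0, 0, -0.03, 0, 0.4, 0, 0, -0.02, 0, 0.4, 0, 0, 0, 0, 0.4]
}}

```text
time_s: 7.35
tcp_pos: [0.5069, 0.2232, 0.0601]
eef_rot: [-180.0, -0.0, 178.0]
contact_force: [-0.4, -0.2, -2.3]
gripper_width: 0.0563
```

>>> {"name": "carry_out", "arguments": {
  "commands": [0, 0, -0.02, 0, 0.4, 0, 0, 0, 0, 0.4, 0, 0, 0, 0, 0.4]
}}

```text
time_s: 7.65
tcp_pos: [0.507, 0.2233, 0.0594]
eef_rot: [180.0, 0.0, 178.0]
contact_force: [-0.3, 0.5, -1.9]
gripper_width: 0.0562
```

>>> {"name": "carry_out", "arguments": {
  "commands": [0, 0, -0.02, 0, 0.4, 0, 0, 0, 0, 0.4, 0, 0, 0, 0, 0.4]
}}

```text
time_s: 7.95
tcp_pos: [0.507, 0.2233, 0.0591]
eef_rot: [180.0, 0.0, 178.0]
contact_force: [-1.9, 0.4, 6.2]
gripper_width: 0.0559
```

Contact is light at about 6 N. Release.

>>> {"name": "carry_out", "arguments": {
  "commands": [0, 0, 0.01, 0, 0.3, 0, 0, 0, 0, -0.35, 0, 0, 0, 0, -0.65, 0, 0, 0, 0, -0.65, 0, 0, 0, 0, -0.65]
}}

```text
time_s: 8.45
tcp_pos: [0.507, 0.2233, 0.0589]
eef_rot: [-180.0, 0.0, 178.0]
contact_force: [0.0, -0.7, -0.2]
gripper_width: 0.0713
```

>>> {"name": "carry_out", "arguments": {
  "commands": [0, 0, 0.2, 0, -0.65, 0, 0, 0.4, 0, -0.65, 0, 0, 0.8, 0, -0.65, 0, 0, 0.8, 0, -0.65, 0, 0, 0.6, 0, -0.65, 0, 0, 0.2, 0, -0.65]
}}

```text
time_s: 9.05
tcp_pos: [0.5081, 0.224, 0.1826]
eef_rot: [179.8, 0.2, 178.0]
contact_force: [-0.5, 0.8, 0.1]
gripper_width: 0.0723
```

```bash
python3 - <<'E'
from h import *
s=telemetry.get_state();print(s["tcp_pos"],s["contact_force"],s["gripper_width"])
c=cams.capture("scene");f=c["frame"][:,:,::-1]
T=cams.capture("top");np.savez("pics/t3.npz",**T);g=T["frame"][:,:,::-1]
cv2.imwrite("pics/s3.png",np.hstack([cv2.resize(f[185:295,300:400],(400,440),interpolation=cv2.INTER_CUBIC),cv2.resize(g[130:240,100:200],(400,440),interpolation=cv2.INTER_CUBIC)]))
E
```

```text
[0.50811707 0.22404858 0.18258637] [-0.47256349  0.83461654  0.10839728] 0.07232990210725565
```

View pics/s3.png

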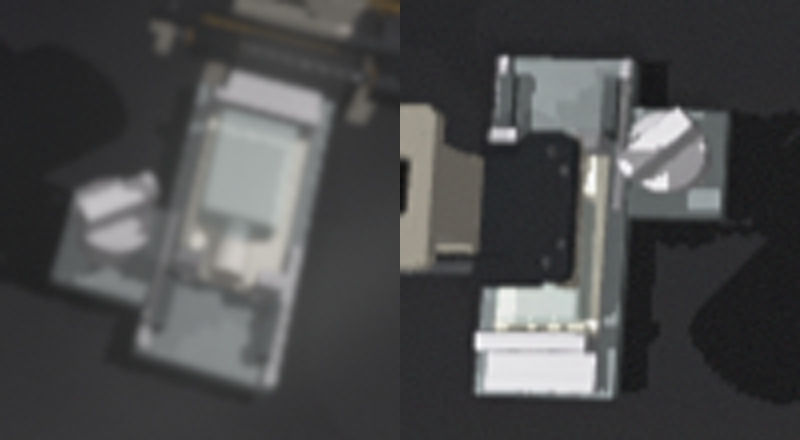

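The flask lies level on the bed with the cap between the pads. Next I'll go above the knob, turned to line up with the bar.

>>> {"name": "carry_out", "arguments": {
  "commands": [0.1, -0.1, 0.2, 1, -0.8, 0.2, -0.25, 0.2, 1, -1, 0.2, -0.25, 0, 1, -1, 0.2, -0.25, 0, 1, -1, 0.2, -0.25, 0, 1, -1, 0.2, -0.25, 0, 1, -1, 0.2, -0.25, 0, 1, -1, 0.2, -0.25, 0, 1, -1]
}}

```text
time_s: 9.95
tcp_pos: [0.5665, 0.1485, 0.1932]
eef_rot: [180.0, -0.2, -149.8]
contact_force: [-0.4, -0.0, -0.2]
gripper_width: 0.0878
```

>>> {"name": "carry_out", "arguments": {
  "commands": [0.2, -0.2, 0, 1, -1, 0, -0.18, 0, 1, -1, 0, 0, 0, 1, -1, 0, 0, 0, 1, -1, 0, 0, 0, 1, -1, 0, 0, 0, 1, -1, 0, 0, 0, 1, -1, 0, 0, 0, 1, -1]
}}

```text
time_s: 10.75
tcp_pos: [0.5742, 0.1337, 0.1932]
eef_rot: [179.9, -0.1, -117.8]
contact_force: [-0.1, 0.5, 0.3]
gripper_width: 0.0875
```

>>> {"name": "carry_out", "arguments": {
  "commands": [0, 0, 0, 1, -1, 0, 0, 0, 1, -1, 0, 0, 0, 1, -1, 0, 0, 0, 1, -1, 0, 0, 0, 1, -1, 0, 0, 0, 1, -1, 0, 0, 0, 1, -1, 0, 0, 0, 1, -1]
}}

```text
time_s: 11.55
tcp_pos: [0.5742, 0.1338, 0.1932]
eef_rot: [179.9, -0.1, -85.9]
contact_force: [0.0, -0.6, -1.0]
gripper_width: 0.0876
```

>>> {"name": "carry_out", "arguments": {
  "commands": [0, 0, 0, 1, -1, 0, 0, 0, 1, -1, 0, 0, 0, 1, -1, 0, 0, 0, 1, -1, 0, 0, 0, 1, -1, 0, 0, 0, 1, -1, 0, 0, 0, 1, -1, 0, 0, 0, 1, -1]
}}

```text
time_s: 12.35
tcp_pos: [0.5742, 0.1337, 0.1932]
eef_rot: [179.8, 0.0, -53.9]
contact_force: [-0.5, 0.1, 0.4]
gripper_width: 0.0875
```

```bash
python3 - <<'E'
from h import *
c=wrist("w4");s=telemetry.get_state();print(s["joints"].round(1),s["tcp_pos"],s["eef_rot"],s["moment"],s["contact_force"])
for p in[(.5917,.113,.096),(.5585,.1541,.096)]:print(proj(c,p)/.64)
E
```

```text
[ 32.1  15.1 -14.7  -0.  -60.4   4.3] [0.57424616 0.13376883 0.19326343] [ 1.79853294e+02  3.27327302e-02 -5.36155481e+01] [-0.05811387  0.15087465  0.06244767] [ 0.49142554 -0.23488015 -0.93468919]
[395.40127819 262.52135946]
[400.03567748 349.86999378]
```

View pics/w4.png

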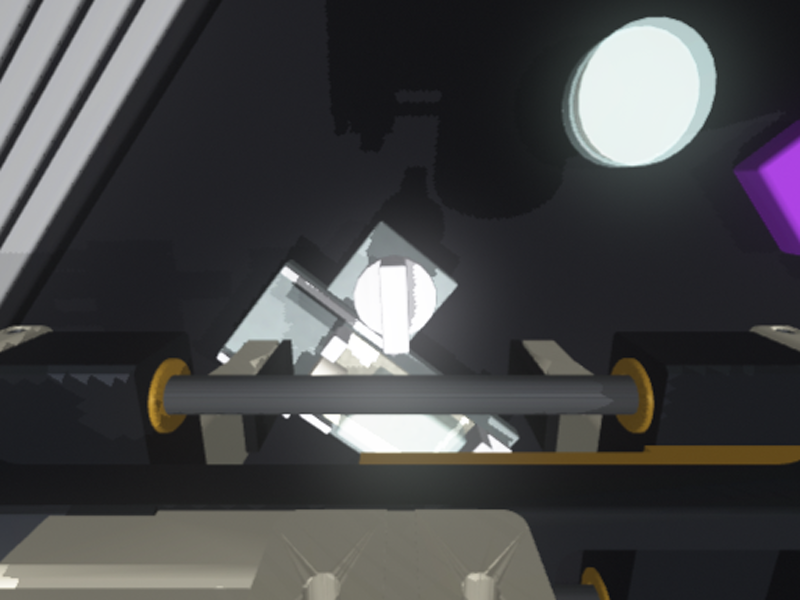

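```bash
python3 - <<'E'
from h import *
c=load("w4")
a,b=[at(c,(u*.64,v*.64),.096) for u,v in[(393.5,264),(396.5,353)]]
print(a,b,(a+b)/2,np.linalg.norm(a-b),np.degrees(np.arctan2(a[1]-b[1],a[0]-b[0])))
E
```

```text
[0.59207032 0.11431497 0.096     ] [0.55902601 0.15696221 0.096     ] [0.57554816 0.13563859 0.096     ] 0.05395103106852495 -52.23044796614937
```

The bar measures 54.0 mm (true size 54), is centred at (0.5755, 0.1356) and points at -52.2°. I'll descend with the tips just above the disc and pinch.

>>> {"name": "carry_out", "arguments": {
  "commands": [0.03, 0.05, -0.3, 0.35, -1, 0, 0, -0.6, 0, -1, 0, 0, -0.6, 0, -1, 0, 0, -0.5, 0, -1, 0, 0, -0.35, 0, -1, 0, 0, -0.15, 0, -1, 0, 0, 0, 0, -0.5, 0, 0, 0, 0, 0],
  "grip_force": 50
}}

```text
time_s: 13.2
tcp_pos: [0.5763, 0.1361, 0.095]
eef_rot: [180.0, -0.0, -52.6]
contact_force: [-0.5, -0.8, 0.3]
gripper_width: 0.0767
```

>>> {"name": "carry_out", "arguments": {
  "commands": [0, 0, 0, 0, 0.3, 0, 0, 0, 0, 0.5, 0, 0, 0, 0, 0.7, 0, 0, 0, 0, 1, 0, 0, 0, 0, 1, 0, 0, 0, 0, 1, 0, 0, 0, 0, 1]
}}

```text
time_s: 13.9
tcp_pos: [0.5761, 0.1361, 0.095]
eef_rot: [180.0, -0.0, -52.6]
contact_force: [0.3, -0.3, 0.6]
gripper_width: 0.0214
```

```bash
python3 - <<'E'
from h import *
s=telemetry.get_state();print(s["tcp_pos"],s["eef_rot"][2],s["moment"],s["contact_force"],s["gripper_width"])
E
```

```text
[0.57614886 0.13605421 0.09496811] -52.598820868251266 [-0.07416001  0.11092979  0.03224941] [ 0.25520011 -0.34681713  0.58764151] 0.02135059633764905
```

>>> {"name": "carry_out", "arguments": {
  "commands": [0, 0, -0.07, 0, 1, 0, 0, 0, 0, 1, 0, 0, 0, 0, 1, 0, 0, 0, 0, 1]
}}

```text
time_s: 14.3
tcp_pos: [0.5767, 0.1363, 0.0936]
eef_rot: [-179.9, -0.0, -52.6]
contact_force: [-3.8, 0.7, 11.7]
gripper_width: 0.0157
```

>>> {"name": "carry_out", "arguments": {
  "commands": [0, 0, 0, -0.5, 1, 0, 0, 0, -1, 1, 0, 0, 0, -1, 1, 0, 0, 0, -1, 1, 0, 0, 0, -1, 1]
}}

```text
time_s: 14.8
tcp_pos: [0.5765, 0.1362, 0.0936]
eef_rot: [-179.9, -0.0, -70.7]
contact_force: [-5.3, 0.2, 12.8]
gripper_width: 0.0156
```

```bash
cat > st.py <<'E'
from h import *
s=telemetry.get_state();print(s["time_s"],s["tcp_pos"].round(4),s["eef_rot"].round(1),"M",s["moment"].round(3),"F",s["contact_force"].round(1),s["gripper_width"].round(4),s["joints"].round(0))
E
python3 st.py
```

```text
Traceback (most recent call last):
  File "st.py", line 2, in <module>
    s=telemetry.get_state();print(s["time_s"],s["tcp_pos"].round(4),s["eef_rot"].round(1),"M",s["moment"].round(3),"F",s["contact_force"].round(1),s["gripper_width"].round(4),s["joints"].round(0))
                                                                                                                                                   ^^^^^^^^^^^^^^^^^^^^^^^^
AttributeError: 'float' object has no attribute 'round'
```

```bash
sed -i 's/s\["gripper_width"\].round(4)/round(s["gripper_width"],4)/' st.py; python3 st.py
```

```text
14.8 [0.5765 0.1362 0.0936] [-179.9   -0.   -70.7] M [0.041 1.965 0.154] F [-5.3  0.2 12.8] 0.0156 [ 32.  21. -21.   0. -48. -13.]
```

>>> {"name": "carry_out", "arguments": {
  "commands": [0, 0, 0.03, -1, 1, 0, 0, 0, -1, 1, 0, 0, 0, -1, 1, 0, 0, 0, -1, 1, 0, 0, 0, -1, 1, 0, 0, 0, -1, 1, 0, 0, 0, -1, 1, 0, 0, 0, -1, 1]
}}

```text
time_s: 15.6
tcp_pos: [0.576, 0.1362, 0.0937]
eef_rot: [180.0, 0.0, -102.7]
contact_force: [-1.9, 1.4, 5.1]
gripper_width: 0.0157
```

```bash
python3 st.py
```

```text
15.6 [0.576  0.1362 0.0937] [ 180.     0.  -102.7] M [0.419 1.201 0.182] F [-1.9  1.4  5.1] 0.0157 [ 32.  21. -21.  -0. -48. -45.]
```

The knob turns at about 0.16–0.18 N m, as expected. Continuing.

>>> {"name": "carry_out", "arguments": {
  "commands": [0, 0, 0.02, -1, 1, 0, 0, 0, -1, 1, 0, 0, 0, -1, 1, 0, 0, 0, -1, 1, 0, 0, 0, -1, 1, 0, 0, 0, -1, 1, 0, 0, 0, -1, 1, 0, 0, 0, -1, 1]
}}

```text
time_s: 16.4
tcp_pos: [0.5757, 0.1364, 0.0938]
eef_rot: [180.0, -0.0, -134.8]
contact_force: [-2.5, 2.5, -0.1]
gripper_width: 0.0158
```

>>> {"name": "carry_out", "arguments": {
  "commands": [0, 0, 0, -1, 1, 0, 0, 0, -1, 1, 0, 0, 0, -1, 1, 0, 0, 0, -1, 1, 0, 0, 0, -1, 1, 0, 0, 0, -1, 1, 0, 0, 0, -1, 1, 0, 0, 0, -1, 1]
}}

```text
time_s: 17.2
tcp_pos: [0.5755, 0.1368, 0.0938]
eef_rot: [179.9, -0.0, -166.8]
contact_force: [-3.3, 4.6, 1.1]
gripper_width: 0.0156
```

```bash
python3 st.py
```

```text
17.2 [0.5755 0.1368 0.0938] [ 179.9   -0.  -166.8] M [1.683 1.236 0.146] F [-3.3  4.6  1.1] 0.0156 [  32.   21.  -21.   -0.  -48. -109.]
```

>>> {"name": "carry_out", "arguments": {
  "commands": [0, 0, 0, -1, 1, 0, 0, 0, -1, 1, 0, 0, 0, -1, 1, 0, 0, 0, -1, 1, 0, 0, 0, -1, 1, 0, 0, 0, -1, 1, 0, 0, 0, -1, 1, 0, 0, 0, -1, 1]
}}

```text
time_s: 18.0
tcp_pos: [0.5756, 0.1372, 0.0938]
eef_rot: [179.9, -0.1, 161.3]
contact_force: [-4.5, 5.8, -0.2]
gripper_width: 0.0154
```

```bash
python3 st.py
```

```text
18.0 [0.5756 0.1372 0.0938] [ 1.799e+02 -1.000e-01  1.613e+02] M [2.275 1.32  0.114] F [-4.5  5.8 -0.2] 0.0154 [  32.   21.  -21.   -0.  -48. -141.]
```

>>> {"name": "carry_out", "arguments": {
  "commands": [0, 0, 0, -1, 1, 0, 0, 0, -1, 1, 0, 0, 0, -1, 1]
}}

```text
time_s: 18.3
tcp_pos: [0.5757, 0.1372, 0.0938]
eef_rot: [179.9, -0.1, 149.3]
contact_force: [-2.9, 6.0, 0.3]
gripper_width: 0.0155
```

```bash
python3 st.py
```

```text
18.3 [0.5757 0.1372 0.0938] [ 1.799e+02 -1.000e-01  1.493e+02] M [2.414 1.226 0.216] F [-2.9  6.   0.3] 0.0155 [  32.   21.  -21.   -0.  -48. -153.]
```

>>> {"name": "carry_out", "arguments": {
  "commands": [0, 0, 0, -1, 1, 0, 0, 0, -1, 1, 0, 0, 0, -1, 1]
}}

```text
time_s: 18.6
tcp_pos: [0.5758, 0.1373, 0.0938]
eef_rot: [179.9, -0.1, 137.3]
contact_force: [-2.7, 7.1, -0.0]
gripper_width: 0.0155
```

```bash
python3 st.py
```

```text
18.6 [0.5758 0.1373 0.0938] [ 1.799e+02 -1.000e-01  1.373e+02] M [2.398 1.071 0.341] F [-2.7  7.1 -0. ] 0.0155 [  32.   21.  -21.   -0.  -48. -165.]
```

At 170° the torque is up to about 0.34, so it is near or at slipping, but the wrist is close to its limit. I'll regrip half a turn back and finish in small steps.

>>> {"name": "carry_out", "arguments": {
  "commands": [0, 0, 0, 0, 0.4, 0, 0, 0, 0, -0.2, 0, 0, 0, 0, -1, 0, 0, 0, 0, -1, 0, 0, 0, 0, -1, 0, 0, 0.3, 0, -1, 0, 0, 0.6, 0.5, -1, 0, 0, 0.1, 0.5, -1]
}}

```text
time_s: 19.4
tcp_pos: [0.5778, 0.1366, 0.1377]
eef_rot: [179.8, 0.1, 141.5]
contact_force: [0.7, -1.0, -0.0]
gripper_width: 0.0743
```

>>> {"name": "carry_out", "arguments": {
  "commands": [0, 0, 0, 1, -1, 0, 0, 0, 1, -1, 0, 0, 0, 1, -1, 0, 0, 0, 1, -1, 0, 0, 0, 1, -1, 0, 0, 0, 1, -1, 0, 0, 0, 1, -1, 0, 0, 0, 1, -1]
}}

```text
time_s: 20.2
tcp_pos: [0.5764, 0.1361, 0.1352]
eef_rot: [180.0, 0.0, 173.6]
contact_force: [-0.8, -0.2, -0.0]
gripper_width: 0.0877
```

>>> {"name": "carry_out", "arguments": {
  "commands": [0, 0, 0, 1, -1, 0, 0, 0, 1, -1, 0, 0, 0, 1, -1, 0, 0, 0, 1, -1, 0, 0, 0, 1, -1, 0, 0, 0, 1, -1, 0, 0, 0, 1, -1, 0, 0, 0, 1, -1]
}}

```text
time_s: 21.0
tcp_pos: [0.5764, 0.136, 0.1352]
eef_rot: [-180.0, 0.1, -154.4]
contact_force: [0.8, 0.7, 0.9]
gripper_width: 0.0876
```

>>> {"name": "carry_out", "arguments": {
  "commands": [0, 0, 0, 1, -1, 0, 0, 0, 1, -1, 0, 0, 0, 1, -1, 0, 0, 0, 1, -1, 0, 0, 0, 1, -1, 0, 0, 0, 1, -1, 0, 0, 0, 1, -1, 0, 0, 0, 1, -1]
}}

```text
time_s: 21.8
tcp_pos: [0.5764, 0.1361, 0.1352]
eef_rot: [-180.0, 0.0, -122.4]
contact_force: [-0.6, 0.1, -0.7]
gripper_width: 0.0878
```

>>> {"name": "carry_out", "arguments": {
  "commands": [0, 0, 0, 1, -1, 0, 0, 0, 1, -1, 0, 0, 0, 1, -1, 0, 0, 0, 1, -1, 0, 0, 0, 1, -1, 0, 0, 0, 1, -1, 0, 0, 0, 1, -1, 0, 0, 0, 1, -1]
}}

```text
time_s: 22.6
tcp_pos: [0.5764, 0.1361, 0.1352]
eef_rot: [-180.0, 0.0, -90.4]
contact_force: [0.0, 0.6, -0.1]
gripper_width: 0.0875
```

>>> {"name": "carry_out", "arguments": {
  "commands": [0, 0, 0, 1, -1, 0, 0, 0, 1, -1, 0, 0, 0, 1, -1, 0, 0, 0, 1, -1, 0, 0, 0, 1, -1, 0, 0, 0, 1, -1, 0, 0, 0, 1, -1, 0, 0, 0, 1, -1]
}}

```text
time_s: 23.4
tcp_pos: [0.5764, 0.1361, 0.1352]
eef_rot: [-179.9, -0.0, -58.4]
contact_force: [-0.3, -0.9, 0.8]
gripper_width: 0.0878
```

>>> {"name": "carry_out", "arguments": {
  "commands": [0, 0, 0, 1, -1, 0, 0, 0, 1, -1, 0, 0, 0, 1, -1, 0, 0, 0, 1, -1, 0, 0, 0, 0, -1]
}}

```text
time_s: 23.9
tcp_pos: [0.5764, 0.1361, 0.1351]
eef_rot: [-180.0, -0.0, -42.5]
contact_force: [1.1, 0.2, 0.2]
gripper_width: 0.0882
```

```bash
python3 st.py; python3 - <<'E'
from h import *
c=wrist("w5")
f=cams.capture("scene")["frame"][:,:,::-1]
w=c["frame"][:,:,::-1][120:250,100:380]
cv2.imwrite("pics/m5.png",np.vstack([cv2.resize(w,(700,325),interpolation=cv2.INTER_CUBIC)[:,:],cv2.resize(f[195:275,300:503][:, :],(700,275),interpolation=cv2.INTER_CUBIC)]))
E
```

```text
23.9 [0.5764 0.1361 0.1351] [-180.    -0.   -42.5] M [-0.071  0.15  -0.037] F [1.1 0.2 0.2] 0.0882 [ 32.  18. -19.   0. -53.  15.]
```

View pics/m5.png

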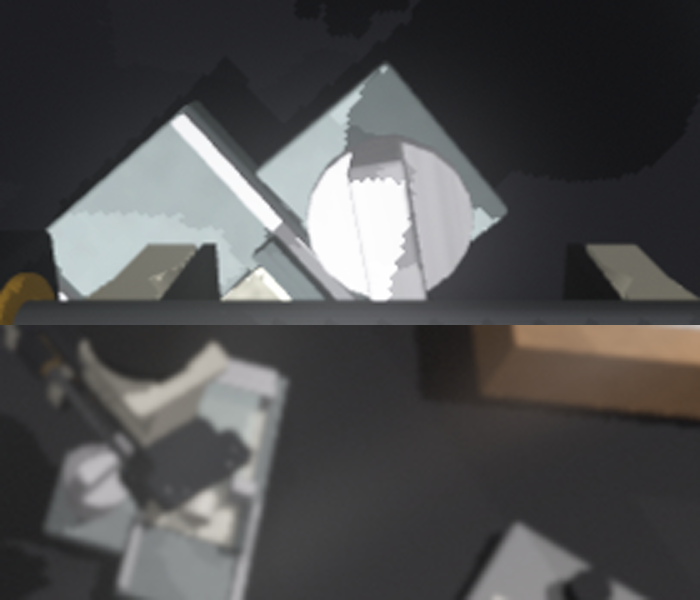

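```bash
python3 - <<'E'
from h import *
c=load("w5")
for L in([(351,165),(373,298)],[(404,160),(427,298)]):
    a,b=[at(c,(100+u/2.5,120+v/2.5),.096) for u,v in L]
    print(a,b,np.degrees(np.arctan2(a[1]-b[1],a[0]-b[0])))
    d=(a-b)/np.linalg.norm(a-b);print("perp dist of knob axis",np.cross(d[:2],np.array([.5757,.1365])-b[:2]))
E
```

```text
[0.60201479 0.12630124 0.096     ] [0.56947452 0.14851732 0.096     ] -34.3223597149303
perp dist of knob axis -0.006414621717356949
[0.59339298 0.11486883 0.096     ] [0.55909464 0.13721721 0.096     ] -33.08777610299075
perp dist of knob axis 0.008464348675701368<stdin>:6: DeprecationWarning: Arrays of 2-dimensional vectors are deprecated. Use arrays of 3-dimensional vectors instead. (deprecated in NumPy 2.0)
```

The bar is now at about -33.7°, so it lagged or sprang back about 9°. I'll align to it and regrip more firmly.

>>> {"name": "carry_out", "arguments": {
  "commands": [0, 0, 0, 1, -1, 0, 0, -0.2, 1, -1, 0, 0, -0.5, 0.2, -1, 0, 0, -0.3, 0, -0.7, 0, 0, -0.05, 0, 0, 0, 0, 0, 0, 0.5, 0, 0, 0, 0, 1, 0, 0, 0, 0, 1],
  "grip_force": 60
}}

```text
time_s: 24.8
tcp_pos: [0.5766, 0.1363, 0.0929]
eef_rot: [-179.9, -0.0, -33.8]
contact_force: [0.6, -0.0, -0.3]
gripper_width: 0.053
```

>>> {"name": "carry_out", "arguments": {
  "commands": [0, 0, 0, 0, 1, 0, 0, 0, 0, 1, 0, 0, 0, 0, 1, 0, 0, 0, 0, 1, 0, 0, 0, 0, 1, 0, 0, 0, 0, 1, 0, 0, 0, 0, 1]
}}

```text
time_s: 25.5
tcp_pos: [0.5765, 0.1365, 0.0923]
eef_rot: [-179.9, -0.0, -33.8]
contact_force: [0.4, 3.7, -0.8]
gripper_width: 0.0151
```

```bash
python3 st.py
```

```text
25.5 [0.5765 0.1365 0.0923] [-179.9   -0.   -33.8] M [ 1.048 -0.223  0.174] F [ 0.4  3.7 -0.8] 0.0151 [ 32.  21. -21.  -0. -48.  24.]
```

>>> {"name": "carry_out", "arguments": {
  "commands": [0, 0, 0, -1, 1, 0, 0, 0, -1, 1]
}}

```text
time_s: 25.7
tcp_pos: [0.5765, 0.1365, 0.0923]
eef_rot: [-179.9, -0.0, -41.9]
contact_force: [0.9, 2.7, -0.5]
gripper_width: 0.0157
```

```bash
python3 st.py
```

```text
25.7 [0.5765 0.1365 0.0923] [-179.9   -0.   -41.9] M [ 1.065 -0.128  0.323] F [ 0.9  2.7 -0.5] 0.0157 [ 32.  21. -21.   0. -48.  16.]
```

>>> {"name": "carry_out", "arguments": {
  "commands": [0, 0, 0, -1, 1, 0, 0, 0, -1, 1]
}}

```text
time_s: 25.9
tcp_pos: [0.5764, 0.1364, 0.0923]
eef_rot: [-180.0, -0.0, -49.9]
contact_force: [0.4, 2.5, -0.4]
gripper_width: 0.0151
```

```bash
python3 st.py
```

```text
25.9 [0.5764 0.1364 0.0923] [-180.    -0.   -49.9] M [ 1.088 -0.071  0.364] F [ 0.4  2.5 -0.4] 0.0151 [ 32.  21. -21.   0. -48.   8.]
```

>>> {"name": "carry_out", "arguments": {
  "commands": [0, 0, 0, -1, 1, 0, 0, 0, -1, 1]
}}

```text
time_s: 26.1
tcp_pos: [0.5764, 0.1364, 0.0923]
eef_rot: [-180.0, 0.0, -57.9]
contact_force: [0.3, 3.7, -0.2]
gripper_width: 0.0156
```

```bash
python3 st.py
```

```text
26.1 [0.5764 0.1364 0.0923] [-180.     0.   -57.9] M [1.059 0.035 0.303] F [ 0.3  3.7 -0.2] 0.0156 [ 32.  21. -21.  -0. -48.  -0.]
```

The torque plateaus at about 0.33, so the knob is slipping. I'll add another 20° for margin, release, back off and check.

>>> {"name": "carry_out", "arguments": {
  "commands": [0, 0, 0, -1, 1, 0, 0, 0, -1, 1, 0, 0, 0, -1, 1, 0, 0, 0, -1, 1, 0, 0, 0, -1, 1]
}}

```text
time_s: 26.6
tcp_pos: [0.5762, 0.1364, 0.0923]
eef_rot: [-180.0, 0.0, -77.9]
contact_force: [0.2, 2.7, 0.8]
gripper_width: 0.0159
```

```bash
python3 st.py
```

```text
26.6 [0.5762 0.1364 0.0923] [-180.     0.   -77.9] M [1.137 0.286 0.35 ] F [0.2 2.7 0.8] 0.0159 [ 32.  21. -21.  -0. -48. -20.]
```

>>> {"name": "carry_out", "arguments": {
  "commands": [0, 0, 0, 0, 0.6, 0, 0, 0, 0, 0, 0, 0, 0, 0, -0.6, 0, 0, 0, 0, -0.6, 0, 0, 0, 0, -0.6, 0, 0, 0.3, 0, -0.6, 0, 0, 0.7, 0, -0.6, 0, 0, 1, 0, -0.6]
}}

```text
time_s: 27.4
tcp_pos: [0.575, 0.1354, 0.172]
eef_rot: [179.8, -0.1, -77.8]
contact_force: [1.0, 1.5, 0.3]
gripper_width: 0.0667
```

>>> {"name": "carry_out", "arguments": {
  "commands": [0, 0, 0.7, 0, -0.6, 0, 0, 0.3, 0, -0.6, 0, 0, 0, 0, -0.6]
}}

```text
time_s: 27.7
tcp_pos: [0.5771, 0.1365, 0.2149]
eef_rot: [-179.8, 0.1, -77.8]
contact_force: [-0.0, 0.2, -0.4]
gripper_width: 0.07
```

```bash
python3 st.py; python3 -c "
from h import *
wrist('w6')"
```

```text
27.7 [0.5771 0.1365 0.2149] [-1.798e+02  1.000e-01 -7.780e+01] M [ 0.015  0.107 -0.032] F [-0.   0.2 -0.4] 0.07 [ 32.  14. -13.   0. -63. -20.]
```

>>> {"name": "carry_out", "arguments": {
  "commands": [0, -0.5, 0.3, 0, -0.6, -0.3, -0.9, 0.3, 0, -0.6, -0.3, -0.9, 0, 0, -0.6, -0.3, -0.9, 0, 0, -0.6, -0.3, -0.9, 0, 0, -0.6, 0, -0.8, 0, 0, -0.6, 0, -0.5, 0, 0, -0.6, 0, 0, 0, 0, -0.6]
}}

```text
time_s: 28.55
tcp_pos: [0.527, -0.082, 0.2346]
eef_rot: [179.8, 0.0, -78.0]
contact_force: [0.2, 0.3, -0.7]
gripper_width: 0.0699
```

```bash
python3 - <<'E'
from h import *
w=load("w6")["frame"][:,:,::-1]
T=cams.capture("top");np.savez("pics/t6.npz",**T);g=T["frame"][:,:,::-1][130:240,100:200]
cv2.imwrite("pics/m6.png",np.hstack([cv2.resize(g,(440,484),interpolation=cv2.INTER_CUBIC),cv2.resize(w[100:260,170:289],(360,484),interpolation=cv2.INTER_CUBIC)]))
E
```

```text
(no output)
```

View pics/m6.png

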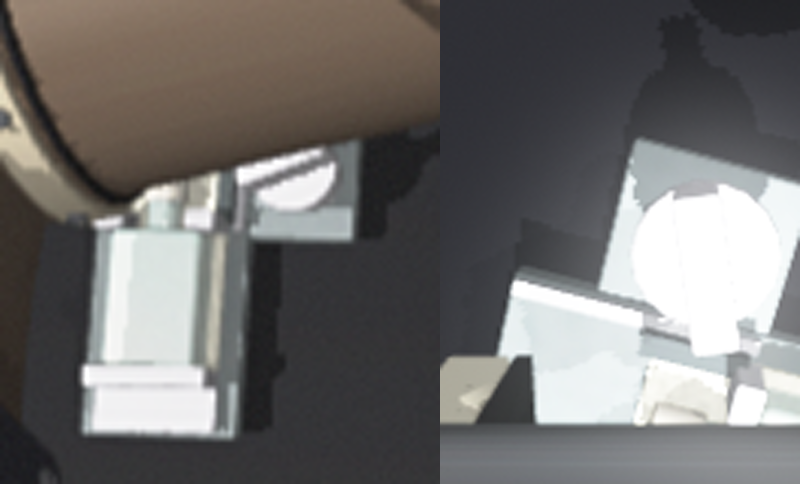

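The top view shows the flask's flat end against the stop and both fork pads on its shoulders. The released bar went from about -34° to about -70°, all at slipping torque, so it slipped about 0.6 rad. Handing in.

```bash
python3 st.py; python3 -c "
from plant import r
print(r.close_job())"
```

```text
28.6 [ 0.5272 -0.081   0.2347] [179.8   0.  -77.9] M [ 0.043  0.086 -0.04 ] F [-0.4  0.2 -0.1] 0.0705 [ 12.   8. -18.  -0. -64.  -0.]
the job is handed in; nothing more can be done
None
```

The flask is clamped in the holder, and I handed the job in at 28.6 s; no verdict was reported.

- **Flask:** I gripped it at 12 N and set it level on the bed with its neck in the fork slot. It touched down at about 6–8 N, and I let go of it there.
- **Knob:** I turned it clockwise in two grips, about 170° and then 44°. In the second grip the torque levelled off at 0.30–0.36 N m, around the 0.33 N m slip torque. Comparing the bar's angle before and after, I estimate it slipped 0.6 to 0.85 rad, within the 0.2–1.6 rad allowed.
- **Last checks:** The final top view shows the flat end against the stop and the fork pads at the shoulders. The arm was clear and force-free.
- **Disagreement:** After the first release the bar stood about 9° back from where the gripper had left it. I realigned to it before gripping again. It did the same by about 8° after the second.
- **Not checked:** I didn't measure the slip directly or take a last picture of the other things on the bench. The arm touched none of them that I know of.

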